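Press a spare valve into the sprung test cradle and hold it on its contacts

TASK

Try the larger, pear-shaped spare valve on the valve test set: draw the lock slide fully back to its end stop so that the sprung ring cradle is free, then take the valve from the wooden rack, set it base down in the ring and press it gently (do not ram it) straight down until the ring is fully home. The job finishes while you are still holding the valve pressed down there, so that the test can be read: do not let it spring up again. Leave the slim valve, the meter, the coil former and the brass plug as they are.

Things in the scene. Friction and masses are not known exactly. Their poses are not given: they have to be found in the camera images.
- tester: Valve test set, fixed: ivory bakelite case 220 (x) x 300 (y) x 80 mm high. Origin: centre of its underside, z up. On its flat top, 80 mm up: ring cradle at x -45, y +85 mm; lock slide on the line x = -45 mm; unused ribbed black knob, 68 mm wide, 31 mm high, at x +52, y -85 mm; three unused brass posts 24 mm high at x +78, y +40 to +110 mm.
- ring_seat (a point): Centre of the seat in the sprung steel ring cradle (axes as the test set's), 110 mm above the shelf with the ring up; moves down with it. The valve's base comes to rest on it. Rim 16 mm above the seat; bore 39 mm, flared to 45 mm at the mouth; 26 mm opening in the seat for the pins. Three guide posts 33 mm from the axis end 10 mm above the seat (24 mm with the ring down).
- ring (a joint): How far the ring is pressed down, m: 0 up, 0.014 fully home on its stop. Springs push it up with 3 N at the top, 10 N at the bottom (net of its weight). With the lock slide's fork under it the ring gives only 1 to 2 mm; the fork clears it only in the last 5 mm of the slide's travel.
- lock_grip (a point): Middle of the black upright grip of the lock slide (axes as the test set's): 16 mm across the slide, 26 mm along it, 37 mm high; this point is 18.5 mm below its top, 126 mm above the shelf. It slides level along the test set's -y, away from the ring, friction 2 N, and stays where left. Fork and rails below are up to 40 mm wide and end 23 mm or more below this point.
- lock (a joint): Lock slide, m: 0 fork fully under the ring (locked), 0.044 drawn fully back to its end stop (free). It starts somewhere near the locked end.
- rack: Wooden valve rack, fixed on the shelf, 190 (x) x 80 (y) x 26 mm high. Origin: centre of its underside; x along its length. Two 26 mm holes at x -52.5 and +52.5 mm take the pins of one valve each; the valves' bases stand on its top.
- valve_belt (a point): The valve to test: amber glass pear-shaped bulb on a black round base, upright in one of the rack's holes. This point is on its axis, mid-height of the bulb's widest part, a 46 mm wide cylinder from 14 mm below to 14 mm above: grip here. Base 34 mm wide, 32 mm high, its underside 66 mm below this point, with four 11 mm pins under it within 10 mm of the axis. Top 39 mm above. About 80 g.
- valve_foot (a point): Centre of the underside of that valve's base (the pins go on 11 mm further down). z up along its axis; any turn about it will do.
- slim_mid (a point): Slim tubular valve, amber glass 28 mm wide on a 28 mm black base, 89 mm high above its pins, in the rack's other hole; this point is on its axis 45 mm above the rack's top. Not to be moved.
- meter_mid (a point): Grey steel meter case 90 x 100 x 60 mm, dial upwards, with two terminals 11 mm high; centre of the case. Not to be moved.
- coil_mid (a point): Copper-wound coil former, an upright tube 59 mm wide, 90 mm high; its centre. Not to be moved.
- plug_mid (a point): Brass plug standing upright, 22 mm wide, 53 mm high; on its axis 25 mm above the shelf. Not to be moved.

How it is judged:
By the outcome, as a careful person would: the job done as asked, in the order asked, and still so for the second after the job is handed in, while the arm keeps its last pose, push and grip.
It also fails if it takes over 51 s, if anything falls off the work surface, if the arm or the gripper's body presses on something with over 40 N, if the wrist force passes 120 N, or if a joint passes its speed limit or range.

ROBOT

A 6-joint arm with a two-finger parallel gripper is mounted at the origin on the work surface. World frame = base frame: x ahead of the robot, y to its left, z up, the work surface at z = 0. Lengths are in m, angles in rad, forces in N, time in s.
With the tool pointing down it reaches from about 0.35 to 0.975 m from the base axis. Payload 4.9 kg.
Tool frame: the origin (TCP) lies at the very end of the fingers, on their centre line; the grasp point (between the pads) lies 19 mm behind it; x points along the fingers, y is the direction in which the jaws open and shut, and the axes are right-handed (so a half turn about x gives the same grasp; the last joint's range is limited). The gripper opens to 85 mm and grips with 20 to 120 N. Pads are 22 mm wide; open, the fingers measure 114 mm over their backs; the gripper's body (76 mm by 85 mm) begins 54 mm behind the grasp point. The pads swing forward as they close: fully open they stand 13 mm farther back than shut.
Start: joints at [1.093, 0.053, 1.613, -0, 1.476, -0.119], TCP at [0.219, 0.585, 0.231] pointing down, gripper open.
Joint ranges: [-3.01, 3.01], [-1.01, 2.22], [0.06, 2.58], [-1.02, 4.17], [0.09, 2.62], [-3.14, 3.14]. Speed limits (rad/s): [2.57, 2.57, 3.14, 3.14, 3.14, 3.14].

INTERFACE

Orientations are given as a unit quaternion [w, x, y, z].
In Python, from plant import manip gives the robot as it stands.
- The arm moves only by the tool play_rows, never from a script. Its argument "plan" is a list of rows, each a list of 5 numbers: the shift along the tool's x, y, z in mm, then the turn about the tool's x in rad, then the closure, from -1 (fully open) to 1 (shut). A call has 1 to 8 rows; each row is the pose to reach, as a shift and turn from the pose commanded when the call began, along the tool's axes at that moment; what a row does not reach only later rows make up. A row lasts 1/8 s, in which the tool goes at most 62.5 mm and 10.7 degrees, less where a joint would pass 70% of its speed; a pose out of reach is approached as far as the arm can. A call with a gripper value outside its range is refused whole. The fingers move at their own pace and stop on an object; the grip force is fixed at half the most. Time passes only in rows, so rows that repeat a pose let the fingers close. It gives the time, the measured TCP pose, the force and the opening at its end, in the units of the state.
- manip.state(): the state, without advancing time (a new reading comes with each control period).
- manip.grab_frame(name): name is "scene" or "top" or "wrist"; returns a dict with "img" (400x640x3 uint8, red, green, blue), "range_z" (400x640 float32, m along the optical axis (not along the pixel's ray), 0 where there is no reading), "fx", "fy", "cx", "cy" (pixels), "origin" and "rotation" of the camera in the world. Camera axes: x right, y up, looking along -z (the intrinsics and any distortion apply to the point x, -y, -z); pixel columns grow to the right and rows downward; lengths in m; the calibration is good to about 2 mm. A picture is of the moment at which its call begins.
- manip.job_done(): hands the job in, once; it reports no verdict.
The state is a dict: "time": time; "joint_pos": joint angles; "joint_vel": joint speeds; "joint_efforts": joint torques, N m; "tool_pos": TCP position; "tool_rot": TCP orientation; "contact_force": force on the tool from outside, world axes, zero at the start; "ft_torque": the same for the moment, N m; "gripper_width": opening from 0.0 (shut) to 1.0 (fully open).
Only numpy, scipy, OpenCV 4.12 (cv2) and the standard library are available. Lean on these libraries where they do the work, as an engineer would, in place of code of your own. Each camera call takes 0.05 s, during which the arm holds its last target. There are 200 camera calls.

## Working session

There is one attempt and no reset: what is moved stays moved. The work goes in short steps, Python scripts to look and compute and a tool call to move; the robot and the scene stay as the last step left them, time stands still between calls to the robot, and variables do not carry over. Pictures are saved under pics/ and viewed, about 8 in all and at most 12, crops included, and the job is handed in when it is done.

Besides the shell and the picture viewer there is one more tool, called after ">>>" as name(argument=value, ...) on one line, values as JSON. play_rows: Moves the arm, as the interface text tells. Its arguments: {"type":"object","properties":{"plan":{"type":"array"}},"required":["plan"]}

```bash
mkdir -p pics && cat > h.py <<'E'
import numpy as np, cv2
from plant import manip
def snap(n,f):
    d=manip.grab_frame(n); cv2.imwrite(f'pics/{f}.png',d['img'][:,:,::-1]); np.savez(f'pics/{f}.npz',**{k:v for k,v in d.items() if v is not None}); return d
def world(d,u,v,z=None):
    R=np.array(d['rotation']);o=np.array(d['origin'])
    r=R@np.array([(u-d['cx'])/d['fx'],-(v-d['cy'])/d['fy'],-1])
    if z is None: t=np.median(d['range_z'][int(v)-1:int(v)+2,int(u)-1:int(u)+2])
    else: t=(z-o[2])/r[2]
    return o+t*r
E
python3 - <<'E'
from h import *
s=manip.state();print(s)
for n in('scene','top'):
    d=snap(n,n+'0');print({k:(v if np.size(v)<20 else np.shape(v)) for k,v in d.items()})
E
```

```text
{'time': 0.0, 'joint_pos': array([ 1.09297593e+00,  5.33369691e-02,  1.61430110e+00, -2.04706374e-05,
        1.47597764e+00, -1.18964685e-01]), 'joint_vel': array([ 0.00014027,  0.00212453, -0.00200389,  0.00141569,  0.00058037,
        0.00019529]), 'joint_efforts': array([-2.57963395e-03, -3.93651259e+01, -3.70184147e+01, -1.95406228e-04,
        6.67635089e-03,  2.03639797e-05]), 'tool_pos': array([0.2191989, 0.5846381, 0.2300711]), 'tool_rot': array([ 0.69555124,  0.12550846,  0.69595802, -0.12688   ]), 'contact_force': array([ 0.30997315, -0.4786329 , -0.34489334]), 'ft_torque': array([-0.01874873, -0.05204949, -0.05837629]), 'gripper_width': 1.0029685661579253}
{'img': (400, 640, 3), 'range_z': (400, 640), 'fx': 497.18909591346045, 'fy': 497.18909591346045, 'cx': 323.4165987436223, 'cy': 192.42442394547763, 'origin': array([ 1.12827802, -0.75128737,  0.83306519]), 'rotation': array([0.85016365, 0.43461104, 0.12800394, 0.268235  ])}
{'img': (400, 640, 3), 'range_z': (400, 640), 'fx': 434.2952744747192, 'fy': 434.2952744747192, 'cx': 318.11917410229444, 'cy': 200.23211185411617, 'origin': array([0.34156853, 0.08327118, 1.36584064]), 'rotation': array([-0.69808414, -0.064401  ,  0.06395811,  0.71023968])}
```

```bash
sed -i "s/R=np.array(d\['rotation'\])/R=rot(d['rotation'])/; 2a from scipy.spatial.transform import Rotation\ndef rot(q): return Rotation.from_quat(np.roll(q,-1)).as_matrix()" h.py; python3 -c "
import cv2
cv2.imwrite('pics/top0b.png',cv2.resize(cv2.imread('pics/top0.png'),(800,500)))"
```

```text
(no output)
```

View pics/top0b.png

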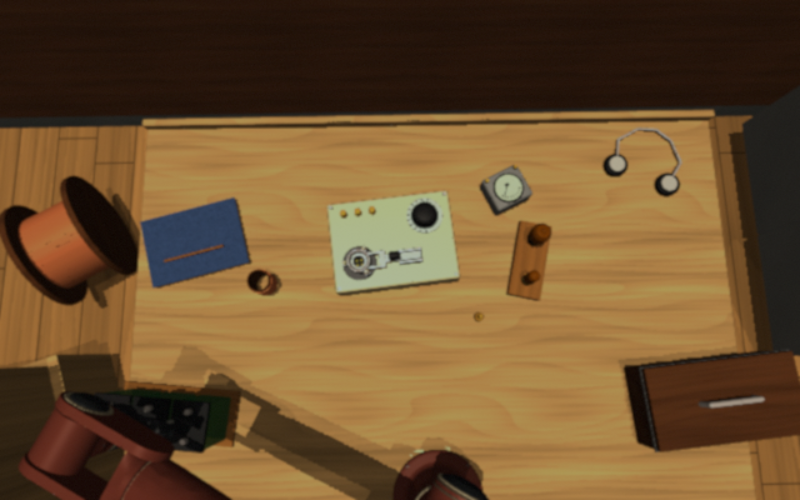

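View pics/scene0.png

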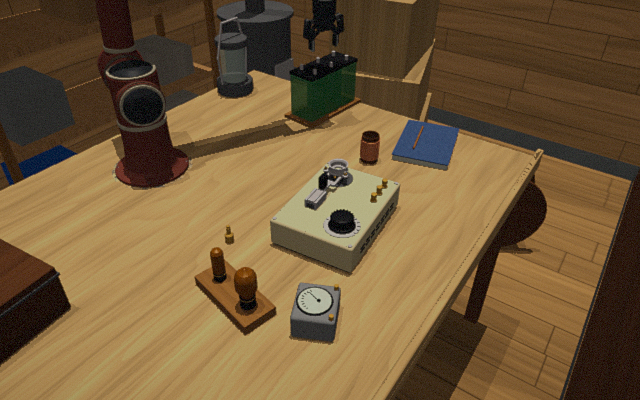

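```bash
python3 - <<'E'
from h import *
d=dict(np.load('pics/top0.npz'))
im=cv2.imread('pics/top0.png')
cv2.imwrite('pics/crop0.png',cv2.resize(im[145:245,255:455],(800,400),interpolation=cv2.INTER_CUBIC))
s=.8
for n,z,P in(('case',.08,[(330,206),(446,192),(459,278),(337,293)]),('rack',.026,[(519,222),(551,225),(541,300),(508,295)]),('ring',.126,[(358,262)]),('grip',.1445,[(393,256)]),('valve',.131,[(540,233)]),('slim',.115,[(532,276)]),('meter',.06,[(506,190)]),('plug',.053,[(478,316)]),('coil',.09,[(262,280)])):
    for u,v in P: print(n,world(d,u*s,v*s,z).round(3),world(d,u*s,v*s).round(3))
E
```

```text
case [0.691 0.246 0.08 ] [0.692 0.246 0.077]
case [ 0.721 -0.039  0.08 ] [ 0.722 -0.039  0.079]
case [ 0.508 -0.063  0.08 ] [ 0.511 -0.065  0.062]
case [0.477 0.228 0.08 ] [0.486 0.237 0.002]
rack [ 0.655 -0.227  0.026] [ 0.66  -0.232  0.004]
rack [ 0.646 -0.307  0.026] [ 0.651 -0.313  0.004]
rack [ 0.457 -0.269  0.026] [ 0.459 -0.275  0.004]
rack [ 0.471 -0.189  0.026] [ 0.473 -0.193  0.004]
ring [0.544 0.174 0.126] [0.55  0.177 0.085]
grip [0.553 0.093 0.145] [0.554 0.093 0.14 ]
valve [ 0.604 -0.25   0.131] [ 0.605 -0.251  0.124]
slim [ 0.505 -0.229  0.115] [ 0.506 -0.229  0.112]
meter [ 0.73  -0.191  0.06 ] [ 0.728 -0.19   0.066]
plug [ 0.419 -0.108  0.053] [ 0.42  -0.112  0.028]
coil [0.51  0.404 0.09 ] [0.522 0.427 0.002]
```

View pics/crop0.png

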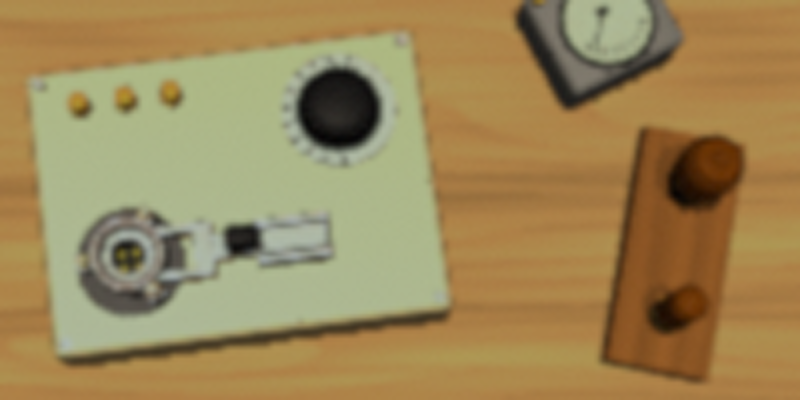

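```bash
cat >> h.py <<'E'
def togo(p,yaw=None):
    """mm shift in tool axes and turn about tool x so that the jaw axis lies along world heading yaw"""
    s=manip.state();R=rot(s['tool_rot'])
    sh=R.T@(np.array(p)-s['tool_pos'])*1000
    t=None
    if yaw is not None:
        c=R.T@np.array([np.cos(yaw),np.sin(yaw),0]); t=np.arctan2(c[2],c[1]); t=(t+np.pi/2)%np.pi-np.pi/2
    return sh.round(1),t,s['joint_pos'][5].round(2)
E
python3 - <<'E'
from h import *
d=dict(np.load('pics/top0.npz'))
W=lambda u,v,z:world(d,255+u/4,145+v/4,z)[:2]
Q=np.array([W(*c,.08) for c in[(30,77),(412,32),(450,310),(60,355)]])
M=np.array([(110,150),(110,-150),(-110,-150),(-110,150)])/1000
q=Q-Q.mean(0);H=M.T@q;a=np.arctan2(H[0,1]-H[1,0],H[0,0]+H[1,1]);c,s=np.cos(a),np.sin(a);T=np.array([[c,-s],[s,c]])
print('yaw',a,'centre',Q.mean(0),'res',(M@T.T+Q.mean(0)-Q).round(3).tolist())
print('ring model',Q.mean(0)+T@[-.045,.085],'seen',W(128,256,.112))
g=W(243,238,.1445);print('grip',g,'in tester',(g-Q.mean(0))@T)
print(rot(manip.state()['tool_rot']).round(3)); 
print(togo([g[0],g[1],.2],a))
E
```

```text
yaw 0.10189856007899811 centre [0.60076514 0.09246543] res [[0.002, 0.003], [0.002, -0.003], [-0.001, -0.004], [-0.003, 0.004]]
ring model [0.54735216 0.17244702] seen [0.54754804 0.17353351]
grip [0.55379136 0.08908065] in tester [-0.04707442  0.00141106]
[[-0.001  0.351  0.936]
 [-0.002  0.936 -0.351]
 [-1.    -0.002 -0.   ]]
(array([  30.7, -346.5,  487.3]), np.float64(1.1101065257421623), np.float64(-0.12))
```

>>> play_rows(plan=[[20,-60,80,0.19,0],[20,-110,160,0.37,0],[20,-155,230,0.55,0],[20,-200,290,0.74,0],[20,-245,345,0.92,0],[20,-290,400,1.11,0],[20,-325,450,1.11,0],[20,-346,487,1.11,0]])

```text
time: 1.1
tool_pos: [0.4983, 0.1698, 0.2113]
tool_rot: [0.525, 0.474, 0.525, -0.474]
contact_force: [1.0, 0.2, -0.7]
gripper_width: 0.498
```

```bash
python3 - <<'E'
from h import *
d=snap('wrist','w1');s=manip.state();print(s['time'],s['tool_pos'],s['contact_force'],s['gripper_width']);print(rot(s['tool_rot']).round(3),d['origin'])
E
```

```text
1.15 [0.5018565  0.1639167  0.21133372] [ 1.1609906  -5.01868726 -0.48474446] 0.49871423180875535
[[ 0.003  0.995  0.096]
 [-0.005  0.096 -0.995]
 [-1.     0.002  0.005]] [0.49237986 0.2352193  0.35398401]
```

View pics/w1.png

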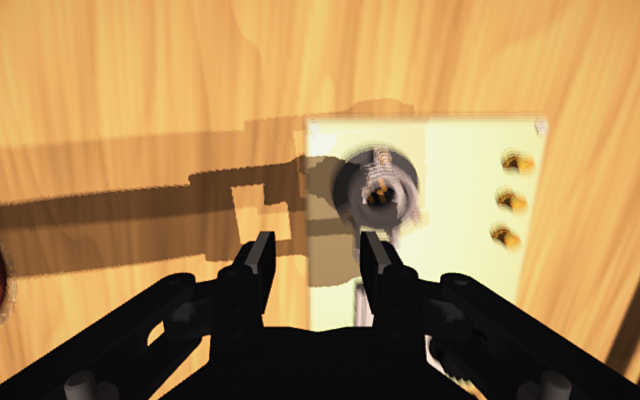

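>>> play_rows(plan=[[0,0,0,0,0],[0,0,0,0,0]])

```text
time: 1.4
tool_pos: [0.4971, 0.1724, 0.2111]
tool_rot: [0.525, 0.473, 0.525, -0.474]
contact_force: [0.5, 0.1, -0.1]
gripper_width: 0.508
```

```bash
python3 - <<'E'
from h import *
d=snap('wrist','w2');s=manip.state();print(s['time'],s['tool_pos'],s['contact_force'])
print(togo([.5535,.0892,.125],.102))
cv2.imwrite('pics/w2c.png',cv2.resize(d['img'][100:300,220:540,::-1],(800,500)))
E
```

```text
1.45 [0.4969949  0.17274109 0.21121613] [-1.24671006  0.01017651  0.13587915]
(array([86.2, 47.6, 89. ]), np.float64(0.0017172661803859235), np.float64(0.09))
```

View pics/w2c.png

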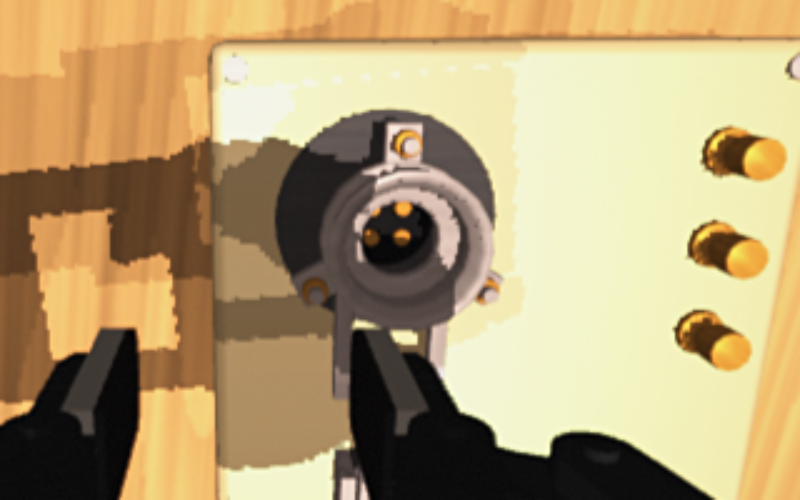

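```bash
python3 - <<'E'
from h import *
d=dict(np.load('pics/w2.npz'))
W=lambda u,v,z:world(d,220+u/2.5,100+v/2.5,z)[:2].round(4)
print(W(407,246,.126),W(397,236,.11),W(404,243,.120))
c0,c1=W(212,43,.08),W(225,500,.08);print(c0,c1)
dd=c0-c1;print('yaw',np.arctan2(-dd[0],dd[1]))
E
```

```text
[0.5487 0.1792] [0.5488 0.1782] [0.5491 0.1786]
[0.4803 0.2337] [0.5026 0.0513]
yaw 0.12165503485706507
```

>>> play_rows(plan=[[0,15,30,0,0],[0,30,60,0,0],[10,48,85,0,0],[40,48,89,0,0],[70,48,89,0,0],[90,48,89,0,0],[98,48,89,0,0],[98,48,89,0,0]])

```text
time: 2.45
tool_pos: [0.5545, 0.0886, 0.1136]
tool_rot: [0.525, 0.474, 0.525, -0.474]
contact_force: [0.1, 0.3, 0.4]
gripper_width: 0.506
```

```bash
python3 - <<'E'
from h import *
d=snap('wrist','w3');s=manip.state();print(s['time'],s['tool_pos'],s['contact_force'])
E
```

```text
2.5 [0.55509088 0.08844672 0.11440773] [ 0.49430974 -0.38354726 -0.64222038]
```

View pics/w3.png

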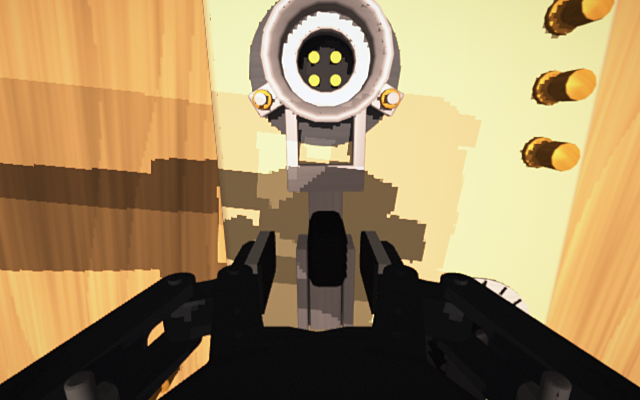

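>>> play_rows(plan=[[0,0,0,0,1],[0,0,0,0,1],[0,0,0,0,1],[0,0,0,0,1],[0,0,10,0,1],[0,0,20,0,1],[0,0,30,0,1],[0,0,36,0,1]])

```text
time: 3.5
tool_pos: [0.5619, 0.0564, 0.1156]
tool_rot: [0.524, 0.48, 0.525, -0.469]
contact_force: [10.2, 26.6, -3.3]
gripper_width: 0.171
```

```bash
python3 - <<'E'
from h import *
s=manip.state();print(s['tool_pos'],s['contact_force'],s['gripper_width'])
d=dict(np.load('pics/w3.npz'))
print(world(d,326,53,.126),world(d,325,54,.11))
E
```

```text
[0.5618747  0.05643954 0.11560315] [10.23758932 26.57609362 -3.335844  ] 0.17059678024470842
[0.5495343  0.17748788 0.126     ] [0.5492569  0.17991254 0.11      ]
```

>>> play_rows(plan=[[0,0,3,0,1],[0,0,6,0,1],[0,0,6,0,1]])

```text
time: 3.88
tool_pos: [0.5619, 0.0563, 0.1155]
tool_rot: [0.522, 0.482, 0.528, -0.466]
contact_force: [9.8, 35.1, -2.2]
gripper_width: 0.173
```

>>> play_rows(plan=[[0,0,2,0,1],[0,0,4,0,1],[0,0,4,0,1]])

```text
time: 4.25
tool_pos: [0.5619, 0.0561, 0.1155]
tool_rot: [0.52, 0.483, 0.53, -0.464]
contact_force: [10.1, 46.8, -2.2]
gripper_width: 0.176
```

>>> play_rows(plan=[[0,0,-8,0,1],[0,0,-13,0,1],[0,0,-13,0,1]])

```text
time: 4.62
tool_pos: [0.5618, 0.0568, 0.1156]
tool_rot: [0.527, 0.477, 0.523, -0.47]
contact_force: [12.6, 5.2, -4.8]
gripper_width: 0.176
```

```bash
python3 - <<'E'
from h import *
d=snap('wrist','w4');s=manip.state();print(s['time'],s['tool_pos'],s['contact_force']);print(rot(s['tool_rot']).round(3))
E
```

```text
4.675 [0.56186115 0.05679236 0.11562922] [12.03338692  5.7163605  -4.03720117]
[[ 0.011  0.995  0.102]
 [ 0.003  0.102 -0.995]
 [-1.     0.011 -0.002]]
```

View pics/w4.png

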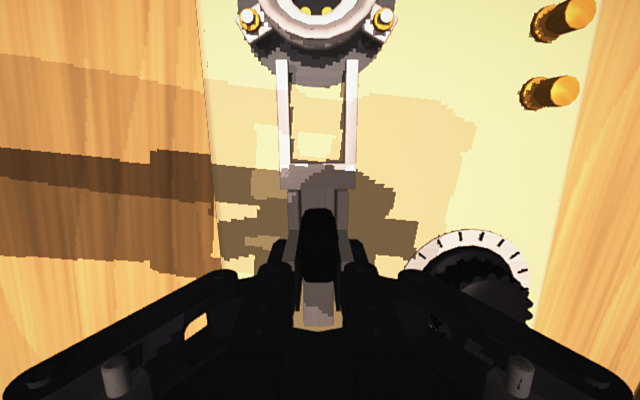

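>>> play_rows(plan=[[0,2,0,0,1],[0,4,2,0,1],[0,4,8,0,1],[0,4,10,0,1],[0,4,10,0,1]])

```text
time: 5.3
tool_pos: [0.5621, 0.0563, 0.1154]
tool_rot: [0.519, 0.479, 0.531, -0.468]
contact_force: [-6.0, 35.5, 6.8]
gripper_width: 0.176
```

```bash
python3 - <<'E'
from h import *
d=dict(np.load('pics/w4.npz'))
for p in [(283,60),(350,60),(317,60)]: print(world(d,*p),world(d,*p,.098))
c=np.array([.549,.1785]);a=.102;ax=np.array([-np.sin(a),np.cos(a)])
print('grip-ring dist now',(c-[.562,.0563])@ax, 'tine tip-ring',(c-world(d,317,60,.098)[:2])@ax)
E
```

```text
[0.53709136 0.14522796 0.10214965] [0.53663427 0.14584709 0.098     ]
[0.56895485 0.14849478 0.10267323] [0.5693942  0.14929237 0.098     ]
[0.5531284  0.15028543 0.08118437] [0.55324039 0.14759351 0.098     ]
grip-ring dist now 0.12288856845906679 tine tip-ring 0.03117761998781031
```

>>> play_rows(plan=[[0,-1,-7,0,1],[0,-1,-8,0,1],[0,-1,-8,0,0],[0,-1,-8,0,0],[0,-1,-8,0,0],[-40,-1,-8,0,0],[-90,-1,-8,0,0],[-90,-1,-8,0,0]])

```text
time: 6.3
tool_pos: [0.5642, 0.0531, 0.2094]
tool_rot: [0.527, 0.476, 0.522, -0.472]
contact_force: [0.4, 0.3, 0.1]
gripper_width: 0.5
```

```bash
python3 - <<'E'
from h import *
d=snap('wrist','w5');s=manip.state();print(s['time'],s['tool_pos'],s['contact_force']);print(rot(s['tool_rot']).round(3))
print(togo([.604,-.251,.22],.102))
E
```

```text
6.35 [0.56268786 0.05313195 0.20643109] [-0.11614474 -0.43372202  0.02639386]
[[ 0.005  0.995  0.101]
 [-0.     0.101 -0.995]
 [-1.     0.005  0.001]]
(array([-13.3,  10.4, 306.8]), np.float64(-0.0005455815983466117), np.float64(-0.14))
```

>>> play_rows(plan=[[-20,0,40,0,-1],[-30,2,90,0,-1],[-30,4,145,0,-1],[-30,6,200,0,-1],[-30,8,250,0,-1],[-30,10,290,0,-1],[-30,10,307,0,-1],[-30,10,307,0,-1]])

```text
time: 7.35
tool_pos: [0.6017, -0.2512, 0.232]
tool_rot: [0.524, 0.474, 0.525, -0.474]
contact_force: [-0.0, 1.0, 0.3]
gripper_width: 1.0
```

>>> play_rows(plan=[[0,0,0,0,-1],[0,0,0,0,-1]])

```text
time: 7.6
tool_pos: [0.6024, -0.2495, 0.2336]
tool_rot: [0.525, 0.473, 0.525, -0.473]
contact_force: [-0.2, 0.3, -0.6]
gripper_width: 1.0
```

```bash
python3 - <<'E'
from h import *
d=snap('wrist','w6');s=manip.state();print(s['time'],s['tool_pos'],s['contact_force'],s['gripper_width']);print(rot(s['tool_rot']).round(3))
E
```

```text
7.65 [ 0.60246944 -0.24962494  0.23374992] [ 0.05993547  0.83128561 -0.13510023] 0.9990581529351837
[[ 0.     0.995  0.103]
 [ 0.     0.103 -0.995]
 [-1.     0.    -0.   ]]
```

View pics/w6.png

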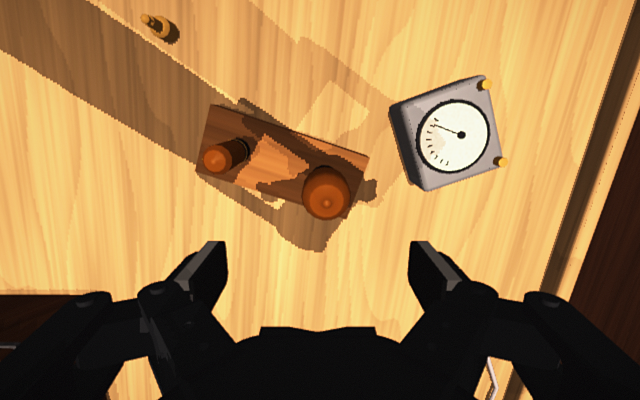

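```bash
python3 - <<'E'
from h import *
d=dict(np.load('pics/w6.npz'))
print(world(d,327,202,.131),world(d,327,202),world(d,326.5,196,.106), d['origin'])
p=world(d,327,202,.131);print(togo([p[0],p[1],.0735],.102))
E
```

```text
[ 0.61199128 -0.25511013  0.131     ] [ 0.61201208 -0.25520492  0.13067274] [ 0.61246837 -0.25662611  0.106     ] [ 0.59639361 -0.1840382   0.37635986]
(array([160.3,   8.9,   6.4]), np.float64(0.0015077909738667739), np.float64(-0.61))
```

>>> play_rows(plan=[[20,9,6,0,-1],[60,9,6,0,-1],[100,9,6,0,-1],[135,9,6,0,-1],[155,9,6,0,-1],[164,9,6,0,-1],[164,9,6,0,-1],[164,9,6,0,-1]])

```text
time: 8.65
tool_pos: [0.6131, -0.2565, 0.0714]
tool_rot: [0.526, 0.474, 0.524, -0.474]
contact_force: [0.0, -0.8, 0.2]
gripper_width: 1.002
```

>>> play_rows(plan=[[0,0,0,0,-0.3],[0,0,0,0,0.2],[0,0,0,0,1],[0,0,0,0,1],[0,0,0,0,1],[0,0,0,0,1]])

```text
time: 9.4
tool_pos: [0.6122, -0.2562, 0.0704]
tool_rot: [0.525, 0.474, 0.525, -0.474]
contact_force: [-3.2, 0.5, 5.5]
gripper_width: 0.527
```

>>> play_rows(plan=[[-6,0,0,0,1],[-15,0,0,0,1],[-40,0,0,0,1],[-75,0,0,0,1],[-110,0,0,0,1],[-140,0,0,0,1],[-150,0,0,0,1],[-150,0,0,0,1]])

```text
time: 10.4
tool_pos: [0.6121, -0.2559, 0.2198]
tool_rot: [0.525, 0.474, 0.525, -0.474]
contact_force: [-0.3, 0.0, -2.2]
gripper_width: 0.518
```

```bash
python3 - <<'E'
from h import *
s=manip.state();print(s['time'],s['tool_pos'],s['contact_force'],s['gripper_width'])
print(togo([.549,.1785,.22],.102))
E
```

```text
10.4 [ 0.61207506 -0.25594876  0.21977732] [-0.30595803  0.03060927 -2.17509514] 0.5177950714260325
(array([-4.000e-01, -1.850e+01, -4.386e+02]), np.float64(2.106560904135968e-05), np.float64(-0.61))
```

>>> play_rows(plan=[[0,-2,-30,0,1],[0,-4,-80,0,1],[0,-6,-135,0,1],[0,-9,-190,0,1],[0,-12,-245,0,1],[0,-15,-295,0,1],[0,-18,-335,0,1],[0,-18,-358,0,1]])

```text
time: 11.4
tool_pos: [0.5559, 0.1003, 0.217]
tool_rot: [0.524, 0.472, 0.526, -0.474]
contact_force: [-1.0, -0.5, -1.1]
gripper_width: 0.523
```

>>> play_rows(plan=[[0,0,0,0,1],[0,0,0,0,1],[0,0,0,0,1]])

```text
time: 11.78
tool_pos: [0.5575, 0.0974, 0.2189]
tool_rot: [0.524, 0.474, 0.525, -0.474]
contact_force: [0.4, -0.9, -0.7]
gripper_width: 0.523
```

```bash
python3 - <<'E'
from h import *
d=snap('wrist','w7');s=manip.state();print(s['time'],s['tool_pos'],s['contact_force'],d['origin']);print(rot(s['tool_rot']).round(3))
cv2.imwrite('pics/w7c.png',cv2.resize(d['img'][:,100:550,::-1],(675,600)))
E
```

```text
11.825 [0.55760964 0.09743023 0.21914537] [-0.17271683 -0.09353066 -0.93768618] [0.55181408 0.16293415 0.36165704]
[[-0.001  0.995  0.1  ]
 [-0.     0.1   -0.995]
 [-1.    -0.001  0.   ]]
```

View pics/w7c.png

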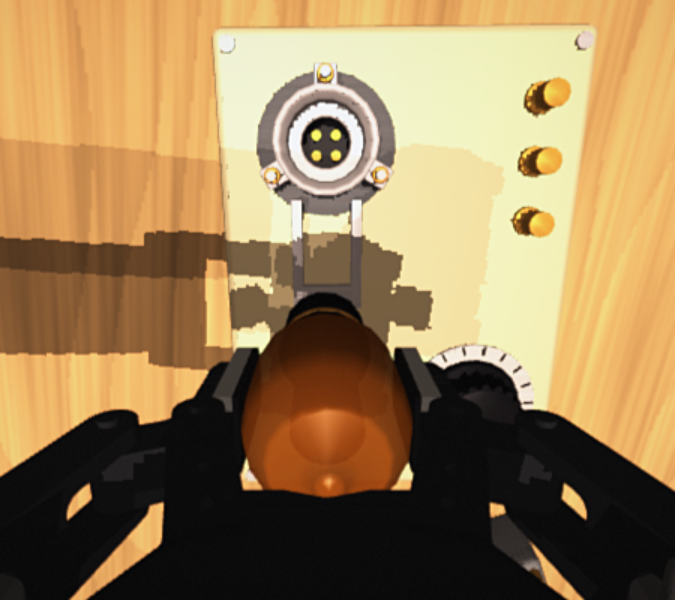

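```bash
python3 - <<'E'
from h import *
d=dict(np.load('pics/w7.npz'))
W=lambda u,v,z=None:world(d,100+u/1.5,v/1.5,z).round(4)
for p in [(325,139.5,.126),(325.5,141.5,.11),(324.7,140.3,.12)]: print(W(*p))
print('apex',W(328,484,.2805),W(328,484), W(330,420),W(250,430),W(405,430))
print(W(325,88),W(325,190),W(215,30,.08),W(592,27,.08))
E
```

```text
[0.5496 0.1775 0.126 ]
[0.5498 0.1775 0.11  ]
[0.5494 0.1774 0.12  ]
apex [0.5585 0.0998 0.2805] [0.5586 0.0989 0.2793] [0.558  0.1096 0.2717] [0.5395 0.1006 0.2645] [0.5771 0.1039 0.2637]
[0.5472 0.2008 0.1263] [0.552  0.1532 0.1256] [0.4823 0.2318 0.08  ] [0.6909 0.2543 0.08  ]
```

>>> play_rows(plan=[[0,0,-30,0,1],[0,0,-60,0,1],[0,-0.6,-76,0,1],[0,-0.6,-79.5,0,1],[0,-0.6,-79.5,0,1],[20,-0.6,-79.5,0,1],[40,-0.6,-79.5,0,1],[40,-0.6,-79.5,0,1]])

```text
time: 12.82
tool_pos: [0.5468, 0.1766, 0.1755]
tool_rot: [0.523, 0.472, 0.526, -0.476]
contact_force: [0.5, -0.4, -1.2]
gripper_width: 0.524
```

```bash
python3 - <<'E'
from h import *
s=manip.state();print(s['time'],s['tool_pos'],s['contact_force']);d=snap('scene','s8')
o=rot(d['rotation']).T@(np.array([.549,.1765,.15])-d['origin']);u=d['cx']-d['fx']*o[0]/o[2];v=d['cy']+d['fy']*o[1]/o[2];print(u,v)
u,v=int(u),int(v);cv2.imwrite('pics/s8c.png',cv2.resize(d['img'][v-60:v+60,u-75:u+75,::-1],(750,600),interpolation=cv2.INTER_CUBIC))
E
```

```text
12.825 [0.54676929 0.17663621 0.17548945] [ 0.47640513 -0.38148618 -1.16882212]
338.4410652298755 156.90285844216353
```

View pics/s8c.png

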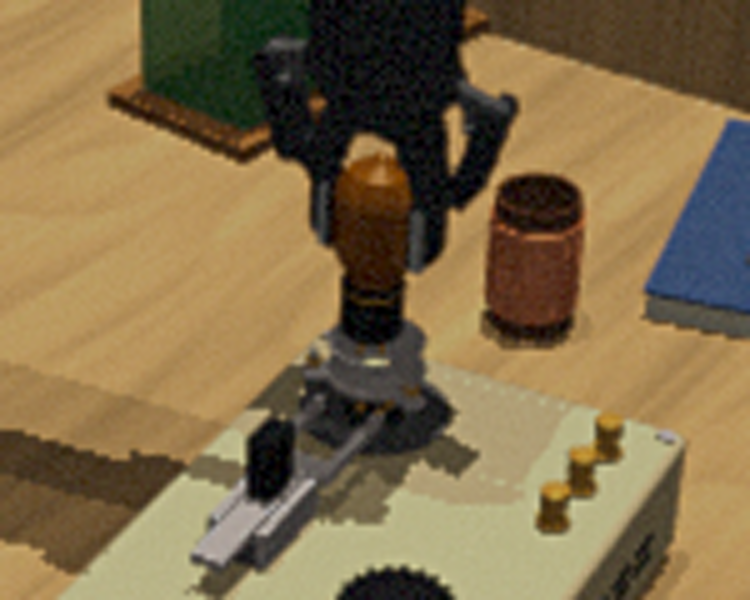

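>>> play_rows(plan=[[0,0,0,0,1],[0,0,0,0,1],[0,0,0,0,1]])

```text
time: 13.25
tool_pos: [0.5493, 0.1775, 0.1803]
tool_rot: [0.525, 0.474, 0.525, -0.474]
contact_force: [-0.6, -0.0, -0.9]
gripper_width: 0.525
```

>>> play_rows(plan=[[3,0,0.8,0,1],[7,0,0.8,0,1],[10,0,0.8,0,1],[13,0,0.8,0,1],[16,0,0.8,0,1],[19,0,0.8,0,1],[22,0,0.8,0,1],[22,0,0.8,0,1]])

```text
time: 14.25
tool_pos: [0.5488, 0.1766, 0.1572]
tool_rot: [0.525, 0.474, 0.525, -0.474]
contact_force: [-0.5, 0.3, -0.4]
gripper_width: 0.516
```

>>> play_rows(plan=[[2,0,0,0,1],[4,0,0,0,1],[5,0,0,0,1],[6,0,0,0,1],[7,0,0,0,1],[8,0,0,0,1],[8,0,0,0,1]])

```text
time: 15.12
tool_pos: [0.5491, 0.1767, 0.1498]
tool_rot: [0.525, 0.474, 0.525, -0.474]
contact_force: [-2.8, -0.2, 5.1]
gripper_width: 0.526
```

>>> play_rows(plan=[[1,0,0,0,1],[2.5,0,0,0,1],[4,0,0,0,1],[5,0,0,0,1],[6,0,0,0,1],[7,0,0,0,1],[8,0,0,0,1],[8,0,0,0,1]])

```text
time: 16.12
tool_pos: [0.5492, 0.1767, 0.1425]
tool_rot: [0.525, 0.474, 0.525, -0.474]
contact_force: [-2.8, -0.3, 7.6]
gripper_width: 0.519
```

>>> play_rows(plan=[[0.5,0,0,0,1],[1,0,0,0,1],[1.5,0,0,0,1],[1.5,0,0,0,1]])

```text
time: 16.62
tool_pos: [0.5492, 0.1767, 0.1412]
tool_rot: [0.525, 0.474, 0.525, -0.474]
contact_force: [-3.8, 0.1, 8.5]
gripper_width: 0.52
```

>>> play_rows(plan=[[0.5,0,0,0,1],[1,0,0,0,1],[1.5,0,0,0,1],[1.5,0,0,0,1]])

```text
time: 17.12
tool_pos: [0.5492, 0.1767, 0.1402]
tool_rot: [0.525, 0.474, 0.525, -0.474]
contact_force: [-4.3, 0.0, 10.8]
gripper_width: 0.527
```

>>> play_rows(plan=[[0.5,0,0,0,1],[1,0,0,0,1],[1,0,0,0,1]])

```text
time: 17.5
tool_pos: [0.5493, 0.1768, 0.1402]
tool_rot: [0.525, 0.474, 0.525, -0.474]
contact_force: [-6.0, -0.0, 14.5]
gripper_width: 0.525
```

>>> play_rows(plan=[[0.5,0,0,0,1],[1,0,0,0,1],[1,0,0,0,1],[1,0,0,0,1]])

```text
time: 18.0
tool_pos: [0.5493, 0.1769, 0.1401]
tool_rot: [0.525, 0.474, 0.525, -0.474]
contact_force: [-9.6, -1.1, 17.8]
gripper_width: 0.521
```

```bash
python3 - <<'E'
from h import *
s=manip.state();print(s['time'],s['tool_pos'],s['contact_force'],s['gripper_width']);d=snap('scene','s9')
cv2.imwrite('pics/s9c.png',cv2.resize(d['img'][96:216,263:413,::-1],(750,600),interpolation=cv2.INTER_CUBIC))
E
```

```text
18.0 [0.54931318 0.17686478 0.1400873 ] [-9.5552005  -1.12847869 17.79001946] 0.5206002826781063
```

View pics/s9c.png

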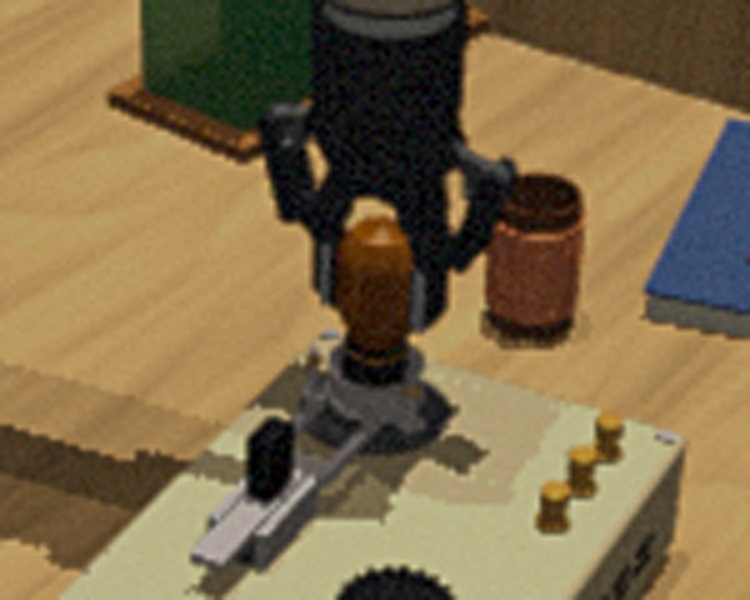

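```bash
python3 -c "
from plant import manip
print(manip.job_done())"
```

```text
the job is handed in; nothing more can be done
None
```

The pear-shaped valve is in the ring cradle, pressed fully home and still held there. I handed the job in at about 18 s; no verdict was reported.

- **Lock slide:** I drew it back about 33 mm until it stopped dead. A further pull, up to 47 N, did not move it. The fork tips then measured about 31 mm from the ring's centre. The slide must have started about 11 mm along its 44 mm of travel.
- **Valve:** I gripped it at the belt, lifted it straight out of the rack and lowered it into the bore without touching the sides. I then pressed in small steps.
- **Last checks:** The force rose from about 5 N to 11 N as the springs compressed. The tool then stopped at 140.1 mm, against 140.4 mm expected with the ring fully down. The force rose to 17.8 N with no more movement. The last picture shows the valve upright in the lowered ring, with the slide still back.
- **Flaws:** A sideways force of about 10 N built up at the end of the press. The first estimate of the ring's position, from the top camera, was 4–5 mm off the wrist camera's, so I used the wrist camera's.
- **Not checked:** I moved clear of the slim valve, meter, coil former and plug, but only the coil former appears in the last picture I viewed.

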